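Offer up the heel half of a hinged shoe last for pinning

TASK

Pull the heel half of the wooden shoe last straight up out of its spring clip and offer it upright to the fore half on the bench jack, its single hinge knuckle between the fore half's two, so that the three holes line up for the hinge pin. Finish while still holding it there in the gripper, still and aligned, because it falls if let go; leave the other things on the bench where they are.

Things in the scene. Friction and masses are not known exactly. Their poses are not given: they have to be found in the camera images.
- heel: Loose heel half of the wooden last, about 0.2 kg, 75 mm long (x -40 to +35), 46 wide (y), 80 high. Origin: centre of underside, z up, x towards its hinge leaf. Rounded back; flat parallel sides at x -17 to +35, z 26 to 80 mm. Below z 26 a 38 mm wide neck, flaring to 47 mm at the sole. Steel leaf on the front (face at x = 38.5 mm) with one knuckle.
- heel_grip (a point): A good grip point inside the heel half, x = 8, y = 0, z = 58 mm in its frame: fingers from above, closing along y on the 46 mm wide flat sides, some 40 N. Fingertips should stay more than 30 mm above the underside, clear of the clip's jaws.
- heel_hole (a point): Centre of the heel half's knuckle hole, at x = 49, y = 0, z = 48 mm in its frame; same axes, the hole runs along y. The knuckle is a barrel of 18 mm outer diameter, 14 mm wide along y, with a 10 mm hole.
- clip: Spring clip stand fixed to the bench: wooden base 100 x 130 x 12 mm, origin centre of its underside, z up. The heel half stands on it at the start (12 mm above its origin, axes parallel). Sprung steel jaws from both sides (y) grip its neck; dark jaw housings 41 to 63 mm off the middle reach 38 mm above the bench. A straight upward pull of some 10 to 22 N frees it; free once lifted 25 mm.
- jack: Bench jack fixed to the bench: dark base 150 x 100 mm, post, and on top the fore half of the last, toe to +x, 175 mm long, 74 wide, top about 175 mm above the bench. Origin on the bench straight below the hinge axis, z up. The flat rear face looks to -x; its steel leaf (face at x = 10.5 mm) carries two knuckles of 18 mm outer diameter with 10 mm holes along y, at z = 140 mm.
- jack_hole (a point): Middle of the 20 mm gap (open above and to -x) between the jack's two 12 mm wide knuckles, on the hole axis, 140 mm above the bench; jack's axes. Aligned, heel_hole lies here, axes parallel, the heel half's underside 92 mm up, 1.5 mm room to the leaf. A small saddle under the gap stops a knuckle 0.7 mm too low, but cannot carry the heel half alone.
- jar: White jar with black lid, 72 mm diameter, 85 mm high, bystander; origin at the centre of its underside.
- tin: Open green tin of copper tacks, 84 mm diameter, 40 mm high, bystander; origin at the centre of its underside.
- hammer: Hammer lying on the bench, bystander; origin under it, handle to -x.
- pin: The steel hinge pin, bent to an L, 5 mm thick, 60 mm long with a 20 mm arm, lying on the bench, bystander (somebody else puts it in later); origin at the middle of its long leg, on the bench.
Things that resemble listed ones, but are neither listed nor needed, are in the scene too. There is more than one size of the jack; the one meant has the size given above. Leave any pink look-alike of the heel alone.

How it is judged:
By the outcome, as a careful person would: the job done as asked, in the order asked, and still so for the second after the job is handed in, while the arm keeps its last pose, push and grip.
It also fails if it takes over 42 s, if anything falls off the work surface, if the arm or the gripper's body presses on something with over 40 N, if the wrist force passes 120 N, or if a joint passes its speed limit or range.

ROBOT

A 6-joint arm with a two-finger parallel gripper is mounted at the origin on the work surface. World frame = base frame: x ahead of the robot, y to its left, z up, the work surface at z = 0. Lengths are in m, angles in rad, forces in N, time in s.
With the tool pointing down it reaches from about 0.25 to 0.85 m from the base axis. Payload 12.5 kg.
Tool frame: the origin (TCP) lies between the finger pads; the fingertips stand env.finger_overhang ahead of it and the grasp point (between the pads) lies 3 mm ahead of it (env.finger_overhang is the distance from the TCP to the fingertips, in m); z points along the fingers, y is the direction in which the jaws open and shut (so a half turn about z gives the same grasp; the last joint's range is limited). The gripper opens to 93 mm and grips with 3 to 60 N. Pads are 15 mm wide; open, the fingers measure 128 mm over their backs; the gripper's body (75 mm by 188 mm) begins 65 mm behind the grasp point.
Start: joints at [-1.36, 0.351, 1.652, -0, 1.139, -0.085], TCP at [0.16, -0.526, 0.241] pointing down, gripper open.
Joint ranges: [-2.75, 2.75], [-0.79, 2.1], [0.01, 2.65], [-1.57, 4.71], [0.07, 3.14], [-2.87, 2.87]. Speed limits (rad/s): [2.22, 2.22, 2.79, 3.14, 3.14, 3.14].

INTERFACE

Orientations are given as [roll, pitch, yaw] about the fixed x, y, z axes, in that order (R = Rz(yaw) Ry(pitch) Rx(roll)).
In Python, from workcell import env, optics gives the robot as it stands.
- The arm moves only by the tool play_rows, never from a script. Its argument "deltas" is text: rows parted by semicolons, each of 5 numbers parted by spaces: the finger opening in mm, from 0 to 93, then the shift along the tool's x, y, z in mm, then the turn about the tool's z in degrees. In form: gripper tx ty tz turn; .... A call has exactly 10 rows; each row is the pose to reach, as a shift and turn from the pose commanded when the call began, along the tool's axes at that moment; what a row does not reach only later rows make up. A row lasts 1/10 s, in which the tool goes at most 50 mm and 8.59 degrees, less where a joint would pass 70% of its speed; a pose out of reach is approached as far as the arm can. A call with a gripper value outside its range is refused whole. The fingers move at their own pace and stop on an object; "newtons" is the grip in N (left out, the last holds). Time passes only in rows, so rows that repeat a pose let the fingers close, or fill a call up. It gives the time, the measured TCP pose, the force and the opening at its end, in the units of the state.
- env.read_state(): the state, without advancing time (a new reading comes with each control period).
- optics.capture(name): name is "scene" or "top" or "wrist"; returns (picture, depth): 400x640x3 uint8, red, green, blue; 400x640 float32, m along the optical axis (not along the pixel's ray), 0 where there is no reading.
- optics.get_calibration(name): a dict with "camera_matrix" (3x3 intrinsics, pixels), "dist_coeffs" ([k1, k2, p1, p2, k3] as OpenCV has them; the pictures are not rectified), "rvec" (rotation vector, rad) and "tvec" (3), from world to camera coordinates, as OpenCV has them. Camera axes: x right, y down, z forward; pixel columns grow to the right and rows downward; lengths in m; the calibration is good to about 2 mm. A picture is of the moment at which its call begins: read the wrist's pose just before it. get_calibration takes no time and is no camera call; for the wrist camera it gives the pose at the moment of the call.
- env.sign_off(): hands the job in, once; it reports no verdict.
The state is a dict: "clock": time; "joint_pos": joint angles; "joint_vel": joint speeds; "tau": joint torques, N m; "tcp_pos": TCP position; "eef_rot": TCP orientation; "force": force on the tool from outside, world axes, zero at the start; "torque": the same for the moment, N m; "finger_gap": finger opening in m.
Only numpy, scipy, OpenCV 4.12 (cv2) and the standard library are available. Lean on these libraries where they do the work, as an engineer would, in place of code of your own. Each camera call takes 0.05 s, during which the arm holds its last target. There are 200 camera calls.

## Working session

There is one attempt and no reset: what is moved stays moved. The work goes in short steps, Python scripts to look and compute and a tool call to move; the robot and the scene stay as the last step left them, time stands still between calls to the robot, and variables do not carry over. Pictures are saved under pics/ and viewed, about 8 in all and at most 12, crops included, and the job is handed in when it is done.

Besides the shell and the picture viewer there is one more tool, called after "Call:" by a JSON object that holds its "api" and its "payload". play_rows: Moves the arm, as the interface text tells. Its arguments: {"type":"object","properties":{"deltas":{"type":"string"},"newtons":{"type":"number"}},"required":["deltas"]}

```bash
mkdir -p pics
cat > h.py <<'E'
import numpy as np, cv2
from workcell import env, optics
def snap(n,tag):
    p,d=optics.capture(n); cal=optics.get_calibration(n)
    np.savez(f'pics/{tag}.npz',p=p,d=d,**{k:np.array(v) for k,v in cal.items()})
    cv2.imwrite(f'pics/{tag}.png',p[:,:,::-1]); return load(tag)
def load(tag): return dict(np.load(f'pics/{tag}.npz'))
def xyz(s):
    # world point for each pixel
    d=s['d']; h,w=d.shape; u,v=np.meshgrid(np.arange(w),np.arange(h))
    q=cv2.undistortPoints(np.stack([u,v],-1).reshape(-1,1,2).astype(float),s['camera_matrix'],s['dist_coeffs']).reshape(h,w,2)
    pc=np.dstack([q*d[...,None],d]); R=cv2.Rodrigues(s['rvec'])[0]
    return (pc-s['tvec'].reshape(3))@R
def proj(s,P): return cv2.projectPoints(np.float64(P).reshape(-1,1,3),s['rvec'],s['tvec'],s['camera_matrix'],s['dist_coeffs'])[0].reshape(-1,2)
def crop(tag,x0,y0,x1,y1,k,out):
    p=cv2.imread(f'pics/{tag}.png')[y0:y1,x0:x1]; cv2.imwrite(f'pics/{out}.png',cv2.resize(p,None,fx=k,fy=k,interpolation=cv2.INTER_CUBIC))
E
python3 - <<'E'
from h import *
a=snap('scene','s0');b=snap('top','t0')
cv2.imwrite('pics/both.png',cv2.resize(np.vstack([a['p'],b['p']])[:,:,::-1],(480,600)))
print(env.read_state(),env.finger_overhang)
E
```

```text
{'clock': 0.1, 'joint_pos': array([-1.35959974e+00,  3.51132341e-01,  1.65234359e+00, -1.77232925e-05,
        1.13910474e+00, -8.46073183e-02]), 'joint_vel': array([-8.54348889e-05, -2.44418360e-03,  3.16665379e-04,  7.82757145e-04,
       -2.20302616e-04, -3.84883699e-04]), 'tau': array([ 4.63782053e-04, -4.98028493e+01, -2.85703254e+01,  7.00378767e-02,
        2.39342521e-02, -3.65406572e-05]), 'tcp_pos': array([ 0.1602874 , -0.52583137,  0.24018892]), 'eef_rot': array([-3.14060682e+00, -6.74609363e-05,  2.95811296e-01]), 'force': array([-0.15282209,  1.02141685,  0.54382852]), 'torque': array([-0.0008507 , -0.00415516, -0.00745114]), 'finger_gap': 0.09236092641590876} 0.022
```

View pics/t0.png

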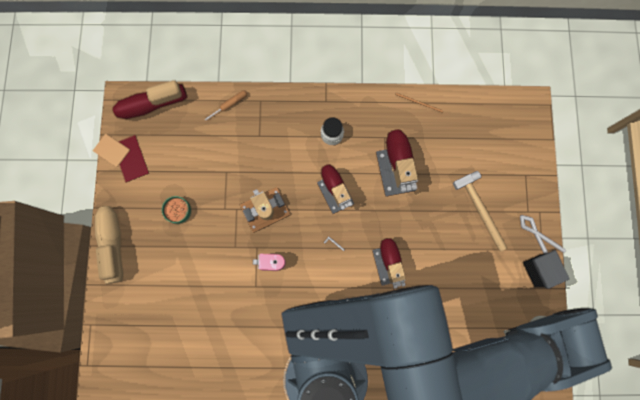

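View pics/s0.png

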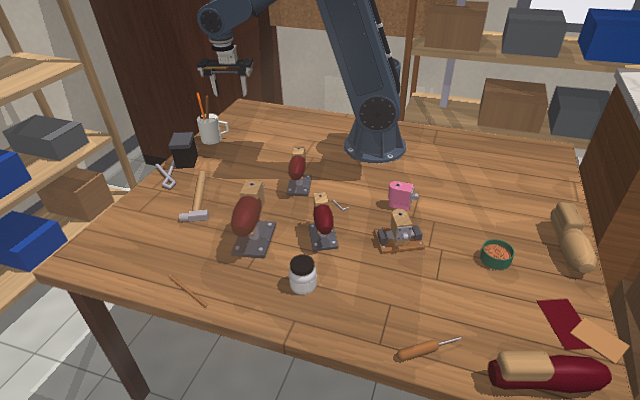

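The top view shows the heel in its clip at about (265,206), a pink decoy at (270,262), and three jacks at (400,165), (335,188) and (390,262). I'll measure the sizes and enlarge that region.

Run:
```python
from h import *
s=load('t0');W=xyz(s)
for n,(x0,y0,x1,y1) in dict(big=(372,120,430,198),mid=(312,158,358,215),small=(370,232,410,290),heel=(238,180,295,232)).items():
    w=W[y0:y1,x0:x1].reshape(-1,3); w=w[np.isfinite(w).all(1)]
    t=w[w[:,2]>0.1] if n!='heel' else w[w[:,2]>.06]
    r=cv2.minAreaRect((t[:,:2]*1000).astype(np.float32))
    print(n,len(t),w[:,2].max().round(3),np.percentile(t[:,2],[50,90,98]).round(3),r)
crop('t0',235,120,435,295,4,'c1')
c=cv2.imread('pics/c1.png');print(c.shape)
```

```text
big 1351 1.557 [0.157 0.173 0.177] ((481.16064453125, -149.56756591796875), (140.20782470703125, 532.9299926757812), 67.45056915283203)
mid 689 1.557 [0.121 0.132 0.136] ((451.06317138671875, -25.40023422241211), (377.4341735839844, 88.94815063476562), 0.5195059180259705)
small 783 1.557 [0.121 0.133 0.748] ((338.0921936035156, -96.96710205078125), (146.67431640625, 241.04393005371094), 4.993752956390381)
heel 421 1.557 [0.091 0.095 1.557] ((406.50518798828125, 132.10960388183594), (365.9808044433594, 48.0755500793457), 30.959274291992188)
(700, 800, 3)
```

View pics/c1.png

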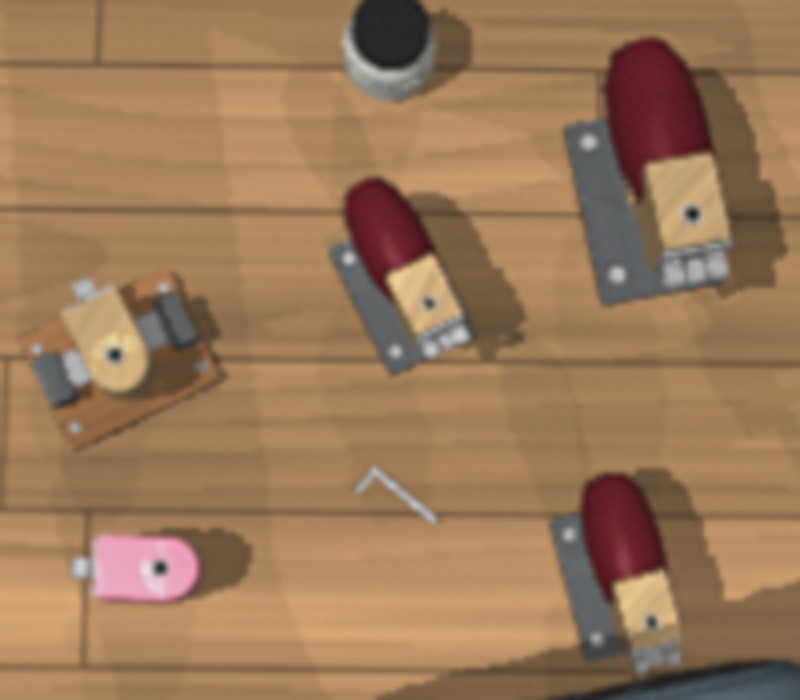

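Run:
```python
from h import *
from scipy.spatial.transform import Rotation as Ro
s=load('t0');W=xyz(s);ok=s['d']>0
def reg(x0,y0,x1,y1,z0,z1):
    m=np.zeros(ok.shape,bool);m[y0:y1,x0:x1]=1; m&=ok&(W[...,2]>z0)&(W[...,2]<z1); return W[m]
for n,a in dict(heel=(238,180,295,232,.085,.1),jtop=(395,155,425,185,.165,.182),jkn=(398,180,422,195,.11,.155)).items():
    t=reg(*a); print(n,len(t),t[:,2].mean(),cv2.minAreaRect((t[:,:2]*1000).astype(np.float32)))
c=optics.get_calibration('wrist');st=env.read_state()
R=cv2.Rodrigues(c['rvec'])[0];C=-R.T@c['tvec'].reshape(3)
T=Ro.from_euler('xyz',st['eef_rot']).as_matrix()
print('cam in tool',T.T@(C-st['tcp_pos']),'\n',(T.T@R.T).round(3),c['camera_matrix'])
```

```text
heel 356 0.09125638298105015 ((515.0586547851562, 197.61270141601562), (77.69918823242188, 45.43485641479492), 27.743146896362305)
jtop 401 0.17110065476034095 ((613.1795654296875, -223.919677734375), (82.67495727539062, 51.45117950439453), 10.306036949157715)
jkn 130 0.14015010796410077 ((572.1783447265625, -231.60633850097656), (36.99878692626953, 47.658206939697266), 11.814071655273438)
cam in tool [ 0.08438455 -0.00049071 -0.14326666] 
 [[ 0.001 -0.954 -0.301]
 [ 1.     0.001  0.   ]
 [-0.    -0.301  0.954]] [[294.41660866   0.         323.26181335]
 [  0.         294.41660866 202.5627874 ]
 [  0.           0.           1.        ]]
```

Call:
{"api": "play_rows", "payload": {"deltas": "93 20 -8 -20 0; 93 60 -23 -40 1; 93 105 -40 -40 2; 93 150 -57 -40 3; 93 195 -74 -40 4; 93 240 -91 -40 5; 93 285 -108 -40 5; 93 330 -125 -40 5; 93 375 -142 -40 5; 93 410 -155 -40 5"}}

```text
clock: 1.1
tcp_pos: [0.509, -0.2562, 0.2804]
eef_rot: [-3.141, 0.0, 0.21]
force: [0.3, -0.7, -0.1]
finger_gap: 0.0931
```

Call:
{"api": "play_rows", "payload": {"deltas": "93 20 -7 0 0; 93 29 -10 0 0; 93 29 -10 0 0; 93 29 -10 0 0; 93 29 -10 0 0; 93 29 -10 0 0; 93 29 -10 0 0; 93 29 -10 0 0; 93 29 -10 0 0; 93 29 -10 0 0"}}

```text
clock: 2.1
tcp_pos: [0.5336, -0.2425, 0.2806]
eef_rot: [-3.142, -0.0, 0.209]
force: [0.9, -0.2, -0.3]
finger_gap: 0.0929
```

Run:
```python
from h import *
st=env.read_state();print(st['clock'],st['tcp_pos'],st['eef_rot'])
s=snap('wrist','wj');W=xyz(s);ok=s['d']>0
print(proj(s,[.572,-.231,.14]))
t=W[ok&(W[...,2]>.1)&(W[...,2]<.19)];print(len(t))
```

```text
2.1 [ 0.53364116 -0.24253138  0.28062768] [-3.14158416e+00 -5.20380496e-06  2.08545036e-01]
[[320.24378647 157.91182362]]
20370
```

View pics/wj.png

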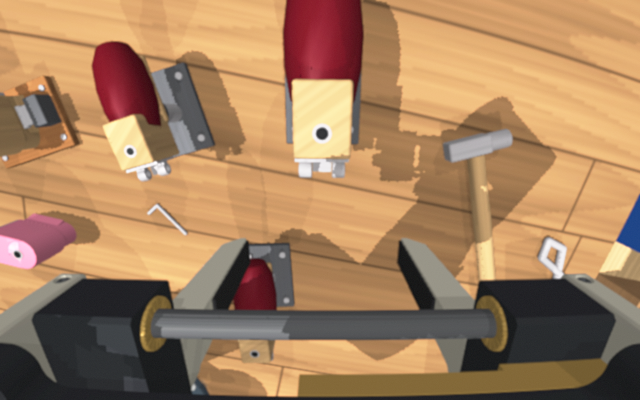

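The wrist view shows the jack almost square to the tool, with knuckles at about (306,170) and (338,170) and the gap near (321,170). Next I'll fit the cloud and enlarge.

Run:
```python
from h import *
s=load('wj');W=xyz(s);ok=s['d']>0
sub=lambda x0,y0,x1,y1,z0,z1:(lambda m:W[y0:y1,x0:x1][m])(ok[y0:y1,x0:x1]&(W[y0:y1,x0:x1,2]>z0)&(W[y0:y1,x0:x1,2]<z1))
t=sub(280,75,365,165,.165,.182); r=cv2.minAreaRect((t[:,:2]*1000).astype(np.float32));print('top',t[:,2].mean(),r)
a=np.deg2rad(12)
for a in [np.deg2rad(x) for x in (10,11,12,13)]:
    R=np.array([[np.cos(a),-np.sin(a)],[np.sin(a),np.cos(a)]]); q=t[:,:2]@R  # jack axes
    print(np.rad2deg(a),np.ptp(q,0)*1000,q.min(0),q.max(0))
a=np.deg2rad(11.8);R=np.array([[np.cos(a),-np.sin(a)],[np.sin(a),np.cos(a)]])
k=sub(285,155,360,182,.125,.158);q=k[:,:2]@R;print('kn',len(k),q.min(0),q.max(0),k[:,2].max())
# profile across y
h=np.histogram(q[:,1],bins=np.arange(q[:,1].min()-.001,q[:,1].max()+.002,.002));print(h[0],h[1].round(4))
i=np.argsort(-k[:,2])[:40];print('top line x',q[i,0].mean(),k[i,2].mean())
crop('wj',270,70,370,190,5,'c2')
```

```text
top 0.17111139670147923 ((607.3760986328125, -225.28700256347656), (66.69691467285156, 50.30449295043945), 10.960061073303223)
10.0 [66.65590859 50.73563453] [ 0.52602049 -0.35274247] [ 0.59267639 -0.30200684]
11.0 [66.69816145 50.3201309 ] [ 0.51986767 -0.36221036] [ 0.58656583 -0.31189022]
12.000000000000002 [66.78930974 50.76418804] [ 0.5135565  -0.37224764] [ 0.58034581 -0.32148345]
13.0 [67.41722812 51.68983496] [ 0.5070889  -0.38217154] [ 0.57450612 -0.33048171]
kn 588 [ 0.49446093 -0.36620611] [ 0.50962702 -0.32261335] 0.14970591544106787
[16 33 33 32 38 39 24 20 20 20 20 20 20 20 20 20 29 30 30 30 30 30 14] [-0.3672 -0.3652 -0.3632 -0.3612 -0.3592 -0.3572 -0.3552 -0.3532 -0.3512
 -0.3492 -0.3472 -0.3452 -0.3432 -0.3412 -0.3392 -0.3372 -0.3352 -0.3332
 -0.3312 -0.3292 -0.3272 -0.3252 -0.3232 -0.3212]
top line x 0.5031163360776254 0.14876533106878287
```

View pics/c2.png

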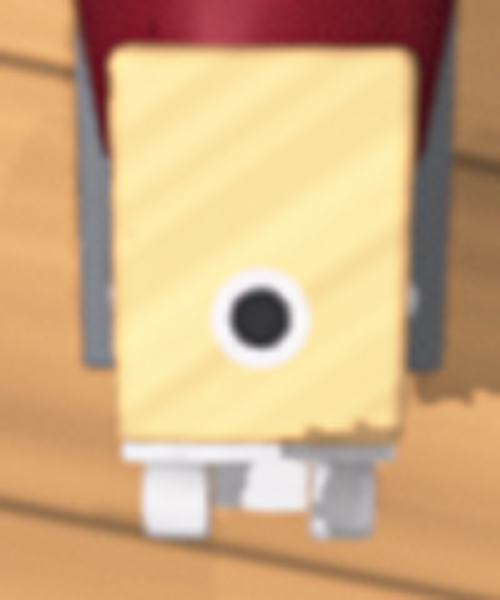

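The enlarged view shows the knuckles on either side of the gap, centred at crop x≈260, and the fore half's axis within about 0.3° of the tool's. Next I'll look at the heel.

Call:
{"api": "play_rows", "payload": {"deltas": "93 3 -20 0 0; 93 11 -60 0 -2; 93 20 -105 0 -4; 93 28 -150 0 -6; 93 37 -195 0 -8; 93 45 -240 5 -10; 93 53 -285 10 -12; 93 62 -330 15 -14; 93 70 -375 20 -15.5; 93 77 -413 25 -15.5"}}

```text
clock: 3.15
tcp_pos: [0.5223, 0.1805, 0.2556]
eef_rot: [-3.141, -0.0, 0.481]
force: [1.1, 0.1, -0.4]
finger_gap: 0.0929
```

Call:
{"api": "play_rows", "payload": {"deltas": "93 -2 -23 5 0; 93 -2 -25 5 0; 93 -2 -25 5 0; 93 -2 -25 5 0; 93 -2 -25 5 0; 93 -2 -25 5 0; 93 -2 -25 5 0; 93 -2 -25 5 0; 93 -2 -25 5 0; 93 -2 -25 5 0"}}

```text
clock: 4.15
tcp_pos: [0.5102, 0.1987, 0.2506]
eef_rot: [3.142, 0.0, 0.479]
force: [-0.2, 0.3, 0.6]
finger_gap: 0.093
```

```bash
cat >> h.py <<'E'
def midfit(t,a,lo,hi,n=25):
    """refined yaw of a flat-sided top face: fit min & max y per x slice in axes turned by a"""
    R=np.array([[np.cos(a),-np.sin(a)],[np.sin(a),np.cos(a)]]);q=t[:,:2]@R
    b=np.linspace(lo,hi,n);X=[];L=[];H=[]
    for i in range(n-1):
        m=q[(q[:,0]>b[i])&(q[:,0]<b[i+1]),1]
        if len(m)>5: X.append((b[i]+b[i+1])/2);L.append(m.min());H.append(m.max())
    l=np.polyfit(X,L,1);h=np.polyfit(X,H,1)
    return np.rad2deg(a)+np.rad2deg(np.arctan([l[0],h[0]])), np.mean(L),np.mean(H),q.min(0),q.max(0)
E
python3 - <<'E'
from h import *
s=load('wj');W=xyz(s);ok=s['d']>0
m=ok&(W[...,2]>.165)&(W[...,2]<.182);m[:75]=0;m[165:]=0;m[:,:280]=0;m[:,365:]=0
a=np.deg2rad(11.8);print(midfit(W[m],a,.520,.575))
st=env.read_state();print(st['clock'],st['tcp_pos'],st['eef_rot'])
s=snap('wrist','wh');W=xyz(s);ok=s['d']>0
u,v=proj(s,[.515,.198,.092])[0].astype(int);print(u,v)
m=ok&(W[...,2]>.084)&(W[...,2]<.102)&(np.hypot(W[...,0]-.515,W[...,1]-.198)<.06)
t=W[m];r=cv2.minAreaRect((t[:,:2]*1000).astype(np.float32));print(len(t),t[:,2].mean(),r)
a=np.deg2rad(27.5);R=np.array([[np.cos(a),-np.sin(a)],[np.sin(a),np.cos(a)]])
q=np.array([.515,.198])@R;print(q,midfit(t,a,q[0]-.010,q[0]+.030))
k=W[ok&(W[...,2]>.05)&(W[...,2]<.082)&(np.hypot(*(W[...,:2]-np.array([.515,.198])-.049*R[:,0]).transpose(2,0,1))<.02)]
qk=k[:,:2]@R;i=k[:,2]>.055;print('kn',len(k),qk[i].min(0),qk[i].max(0),k[:,2].max())
crop('wh',max(u-110,0),max(v-110,0),u+110,v+110,3,'c3')
E
```

```text
(array([11.06998022, 11.78025134]), np.float64(-0.3693635997635383), np.float64(-0.32007586939050187), array([ 0.51483131, -0.37024916]), array([ 0.58159248, -0.31962091]))
4.15 [0.51019935 0.19868766 0.25063407] [3.14158881e+00 3.45470293e-05 4.79026436e-01]
326 189
2813 0.0908642560035414 ((515.6217041015625, 198.30780029296875), (77.44284057617188, 45.6960563659668), 26.327716827392578)
[ 0.5482368  -0.06217239] (array([26.7100842 , 26.39223775]), np.float64(-0.08466050052508783), np.float64(-0.03961795619725658), array([ 0.51013728, -0.08521625]), array([ 0.58776164, -0.03914174]))
kn 319 [ 0.58720402 -0.07977983] [ 0.60667812 -0.0448906 ] 0.08195631758712275
```

View pics/c3.png

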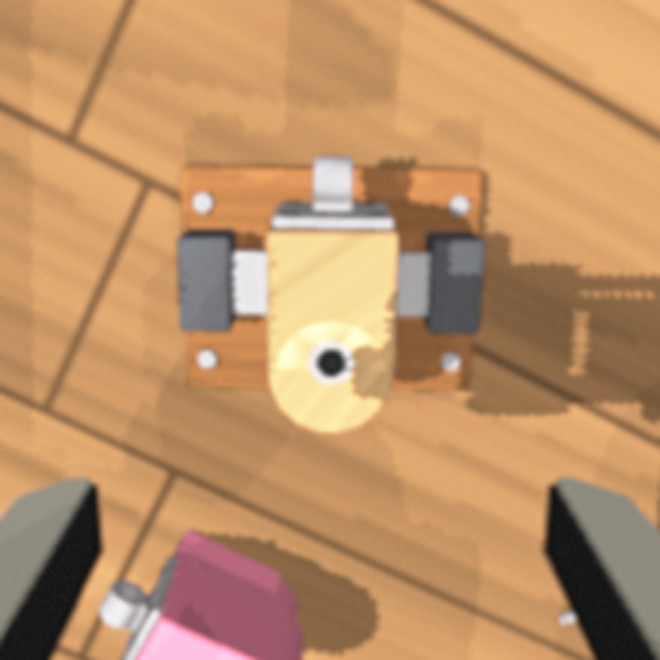

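Heel seen from above: leaf and knuckle point up the picture, nearly along tool x, with a body yaw of about 26.6° and the grip point at about (0.523, 0.202). The fingers have clear space on both sides, so I'll descend.

Call:
{"api": "play_rows", "payload": {"deltas": "93 6 1 20 0.4; 93 13 3 50 0.8; 93 13 3 80 0.8; 93 13 3 105 0.8; 93 13 3 130 0.8; 93 13 3 150 0.8; 93 13 3 165 0.8; 93 13 3 175 0.8; 93 13 3 177.5 0.8; 93 13 3 177.5 0.8"}}

```text
clock: 5.2
tcp_pos: [0.5233, 0.2022, 0.0734]
eef_rot: [3.142, -0.0, 0.465]
force: [0.6, -0.5, 0.3]
finger_gap: 0.0928
```

Call:
{"api": "play_rows", "payload": {"deltas": "70 0 0 0 0; 55 0 0 0 0; 40 0 0 0 0; 35 0 0 0 0; 35 0 0 0 0; 35 0 0 0 0; 35 0 0 0 0; 35 0 0 0 0; 35 0 0 0 0; 35 0 0 0 0", "newtons": 42}}

```text
clock: 6.2
tcp_pos: [0.5231, 0.2021, 0.0732]
eef_rot: [-3.142, -0.0, 0.465]
force: [-0.7, 0.7, 1.0]
finger_gap: 0.0461
```

Call:
{"api": "play_rows", "payload": {"deltas": "35 0 0 -3 0; 35 0 0 -6 0; 35 0 0 -10 0; 35 0 0 -14 0; 35 0 0 -18 0; 35 0 0 -22 0; 35 0 0 -26 0; 35 0 0 -30 0; 35 0 0 -35 0; 35 0 0 -40 0", "newtons": 45}}

```text
clock: 7.2
tcp_pos: [0.5233, 0.2021, 0.1138]
eef_rot: [3.142, -0.001, 0.465]
force: [-0.0, -0.5, -2.5]
finger_gap: 0.0456
```

Call:
{"api": "play_rows", "payload": {"deltas": "35 0 0 -10 0; 35 0 0 -25 0; 35 0 0 -45 0; 35 0 0 -65 0; 35 0 0 -85 0; 35 0 0 -105 0; 35 0 0 -125 0; 35 0 0 -140 0; 35 0 0 -148 0; 35 0 0 -150 0"}}

```text
clock: 8.2
tcp_pos: [0.5233, 0.2021, 0.2641]
eef_rot: [3.141, -0.001, 0.465]
force: [-0.6, -0.2, -2.3]
finger_gap: 0.0456
```

Run:
```python
from h import *
st=env.read_state();print(st['clock'],st['tcp_pos'],st['eef_rot'],st['force'],st['torque'],st['finger_gap'])
s=snap('wrist','wg');W=xyz(s);ok=s['d']>0
from scipy.spatial.transform import Rotation as Ro
T=Ro.from_euler('xyz',st['eef_rot']).as_matrix();L=(W-st['tcp_pos'])@T*1000 # tool mm
np.save('pics/Lg.npy',L)
m=ok&(abs(L[...,1])<9)&(L[...,0]>30)&(L[...,0]<65)&(L[...,2]>-10)&(L[...,2]<25)
p=L[m]; 
for b in range(34,62,2):
    q=p[(p[:,0]>=b)&(p[:,0]<b+2)]
    if len(q): print(b,len(q),'z',q[:,2].min().round(1),np.median(q[:,2]).round(1),'y',q[:,1].min().round(1),q[:,1].max().round(1))
u,v=proj(s,st['tcp_pos']+T@[.041,0,.013])[0].astype(int);print(u,v)
crop('wg',240,80,400,200,5,'c4')
```

```text
8.2 [0.52326869 0.20213704 0.26412714] [ 3.14135317e+00 -1.36770774e-03  4.65131495e-01] [-0.59924644 -0.19084021 -2.33389635] [ 0.0610968  -0.04921476 -0.03005367] 0.04564258163932377
34 64 z 6.1 7.6 y -7.1 6.4
36 87 z 5.2 6.4 y -7.0 6.3
38 87 z 4.8 5.9 y -7.0 6.3
40 101 z 4.5 5.7 y -6.9 6.3
42 102 z 4.6 6.3 y -7.0 6.2
44 112 z 5.5 7.0 y -7.0 6.3
46 124 z 7.0 9.0 y -7.0 6.4
48 90 z 9.5 12.2 y -7.1 6.5
324 192
```

View pics/wg.png

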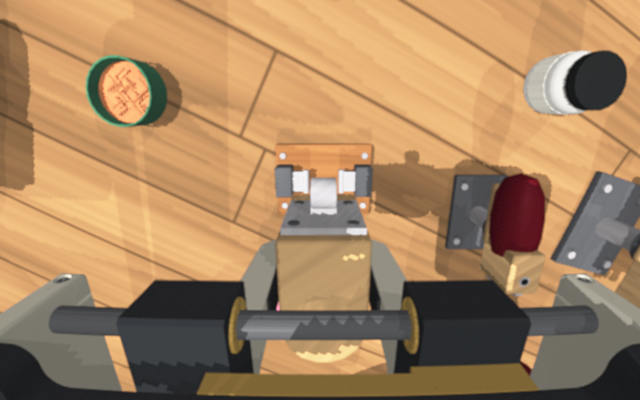

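The wrist view shows the heel held square, its knuckle at (323,192), with the empty clip below. I'll fit both barrels with the same camera and procedure.

```bash
cat >> h.py <<'E'
from scipy.optimize import least_squares
def barrel(p,r=9.,g=(41,13)):
    """p: (x,z-down) mm; robust circle of radius r"""
    f=least_squares(lambda c:np.hypot(p[:,0]-c[0],p[:,1]-c[1])-r,g,loss='soft_l1',f_scale=.5)
    return f.x.round(2),np.abs(f.fun).mean().round(2),len(p)
E
python3 - <<'E'
from h import *
L=np.load('pics/Lg.npy');s=load('wg');ok=s['d']>0
near=lambda L,x,z:(np.abs(np.hypot(L[...,0]-x,L[...,2]-z)-9)<2.5)&(L[...,2]<z)
p=L[ok&(abs(L[...,1]+.35)<5)&near(L,41,13.5)];print('heel barrel (tool x,z)',barrel(p[:,[0,2]]))
# heel top face
t=L[ok&(abs(L[...,1])<18)&(L[...,0]>-5)&(L[...,0]<26)&(L[...,2]<-14)&(L[...,2]>-25)]
if len(t): 
    A=np.c_[t[:,:2],np.ones(len(t))];c=np.linalg.lstsq(A,t[:,2],rcond=None)[0];print('heel top plane',len(t),c, np.median(t[:,2]))
e=L[ok&(L[...,2]<-14)&(L[...,2]>-25)&(L[...,0]>12)&(L[...,0]<30)];print('y range top',np.percentile(e[:,1],[1,99]) if len(e) else 0)
# jack
s=load('wj');W=xyz(s);ok=s['d']>0
a=np.deg2rad(11.6);R=np.eye(3);R[:2,:2]=[[np.cos(a),-np.sin(a)],[np.sin(a),np.cos(a)]]
q=W@R*1000;q[...,2]*=-1
y0=(W[ok&(W[...,2]>.12)&(W[...,2]<.155)&(np.hypot(W[...,0]-.565,W[...,1]+.233)<.05)]@R*1000)
near=lambda L,x,z:(np.abs(np.hypot(L[...,0]-x,L[...,2]-z)-9)<2.5)&(L[...,2]<z)
g=np.array([.563,-.2344,0])@R*1000;print(g)
yk=y0[y0[:,2]>142][:,1];print('kn y',yk.min(),yk.max())
yc=(yk.min()+yk.max())/2
for sg in (-1,1):
  x=502.5
  for _ in range(3):
    m=ok&(abs(q[...,1]-yc-sg*16)<4.5)&near(q,x,-140);P=q[m][:,[0,2]];b=barrel(P,9,(x,-140));x=b[0][0]
  print(sg,b)
for aa in (11,11.6,12.2):
  print(aa)
E
```

```text
heel barrel (tool x,z) (array([39.98, 14.6 ]), np.float64(0.45), 631)
heel top plane 4315 [ 1.21978641e-02 -7.02979697e-04 -1.76068724e+01] -17.501529689640492
y range top [-22.6418488   21.88518693]
[ 504.36820081 -342.81930811    0.        ]
kn y -364.47342876103704 -320.87722355570133
-1 (array([ 503.63, -139.  ]), np.float64(0.49), 155)
1 (array([ 503.93, -138.91]), np.float64(0.51), 135)
11
11.6
12.2
```

Call:
{"api": "play_rows", "payload": {"deltas": "35 -4 8 0 0; 35 -15 27 0 1; 35 -30 55 0 2.5; 35 -47 87 0 4; 35 -66 122 0 6; 35 -86 158 0 8; 35 -106 195 0 10; 35 -126 232 0 12; 35 -146 269 0 14; 35 -164 302 0 15.2"}}

```text
clock: 9.25
tcp_pos: [0.511, -0.1437, 0.2624]
eef_rot: [-3.141, 0.001, 0.198]
force: [0.4, -0.1, -2.1]
finger_gap: 0.0459
```

```bash
cat > go.py <<'E'
from h import *
import sys
st=env.read_state();x,y,z,w=map(float,sys.argv[1:5])
a=st['eef_rot'][2];d=(np.array([x,y,z])/1000-st['tcp_pos'])*1000
print(st['clock'],st['tcp_pos'],st['eef_rot'],st['force'].round(1),st['finger_gap'],'\n tx ty tz turn',(d[0]*np.cos(a)+d[1]*np.sin(a)).round(2),(d[0]*np.sin(a)-d[1]*np.cos(a)).round(2),-d[2].round(2),(np.rad2deg(a)-w).round(2))
E
python3 go.py 508.6 -245.6 264 11.4
```

```text
9.25 [ 0.51102262 -0.14373749  0.26237139] [-3.14106184e+00  1.18195843e-03  1.97828955e-01] [ 0.4 -0.1 -2.1] 0.04589407018065604 
 tx ty tz turn -22.4 99.4 -1.63 -0.07
```

Call:
{"api": "play_rows", "payload": {"deltas": "35 -7 30 0 0; 35 -14 60 0 0; 35 -20 85 0 0; 35 -24 101.5 0 0; 35 -24 101.5 15 0; 35 -24 101.5 35 0; 35 -24 101.5 55 0; 35 -24 101.5 70 0; 35 -24 101.5 78 0; 35 -24 101.5 79 0"}}

```text
clock: 10.25
tcp_pos: [0.5081, -0.2454, 0.1831]
eef_rot: [-3.14, 0.001, 0.2]
force: [0.1, 0.4, -2.0]
finger_gap: 0.0457
```

Call:
{"api": "play_rows", "payload": {"deltas": "35 0 0 0 0; 35 0 0 0 0; 35 0 0 0 0; 35 0 0 0 0; 35 0 0 0 0; 35 0 0 0 0; 35 0 0 0 0; 35 0 0 0 0; 35 0 0 0 0; 35 0 0 0 0"}}

```text
clock: 11.25
tcp_pos: [0.5086, -0.2456, 0.1841]
eef_rot: [-3.142, 0.0, 0.2]
force: [0.6, 0.3, -2.2]
finger_gap: 0.0458
```

```bash
python3 go.py 523.3 -242.6 153.5 11.4
cat > look.py <<'E'
from h import *
import sys
from scipy.spatial.transform import Rotation as Ro
tag=sys.argv[1];st=env.read_state();s=snap('wrist',tag);W=xyz(s);ok=s['d']>0
T=Ro.from_euler('xyz',st['eef_rot']).as_matrix();L=(W-st['tcp_pos'])@T*1000
np.save('pics/L.npy',L)
J=np.array([.5624,-.2344,.139]);j=(J-st['tcp_pos'])@T*1000; h=np.array([40,-.35,14.6]);print('pred jack hole in tool',j)
for n,c,ys in (('heel',h,[0]),('jack',j,[-16,16])):
  for dy in ys:
    c0=c.copy()
    for _ in range(3):
      m=ok&(abs(L[...,1]-c0[1]-dy)<4)&(np.abs(np.hypot(L[...,0]-c0[0],L[...,2]-c0[2])-9)<2.5)&(L[...,2]<c0[2])
      if m.sum()<10: break
      b=barrel(L[m][:,[0,2]],9,(c0[0],c0[2]));c0[[0,2]]=b[0]
    print(n,dy,m.sum(),b)
k=ok&(np.abs(L[...,0]-j[0])<9)&(L[...,2]>j[2]-11)&(L[...,2]<j[2]-5)&(abs(L[...,1])<30)
print('y hist jack/heel barrel tops',np.unique(np.round(L[k][:,1]),return_counts=True))
u,v=proj(s,st['tcp_pos']+T@[.045,0,.010])[0].astype(int);print(u,v)
crop(tag,u-60,v-60,u+60,v+45,6,tag+'c')
E
python3 look.py a1
```

```text
11.25 [ 0.50861074 -0.24563685  0.18410294] [-3.14152917e+00  9.67632472e-06  1.99772208e-01] [ 0.6  0.3 -2.2] 0.04584507700995644 
 tx ty tz turn 15.0 -0.06 30.6 0.05
pred jack hole in tool [54.94983587 -0.33624114 45.10242677]
heel 0 543 (array([39.91, 14.05]), np.float64(0.53), 543)
jack -16 334 (array([54.91, 45.08]), np.float64(0.44), 334)
jack 16 335 (array([54.82, 45.08]), np.float64(0.46), 335)
y hist jack/heel barrel tops (array([-22., -21., -20., -19., -18., -17., -16., -15., -14., -13., -12.,
       -11., -10.,  10.,  11.,  12.,  13.,  14.,  15.,  16.,  17.,  18.,
        19.,  20.,  21.,  22.]), array([29, 41, 43, 34, 42, 42, 33, 45, 31, 42, 47, 30, 18, 40, 33, 43, 30,
       42, 46, 35, 41, 41, 32, 47, 32,  4]))
324 186
```

View pics/a1c.png

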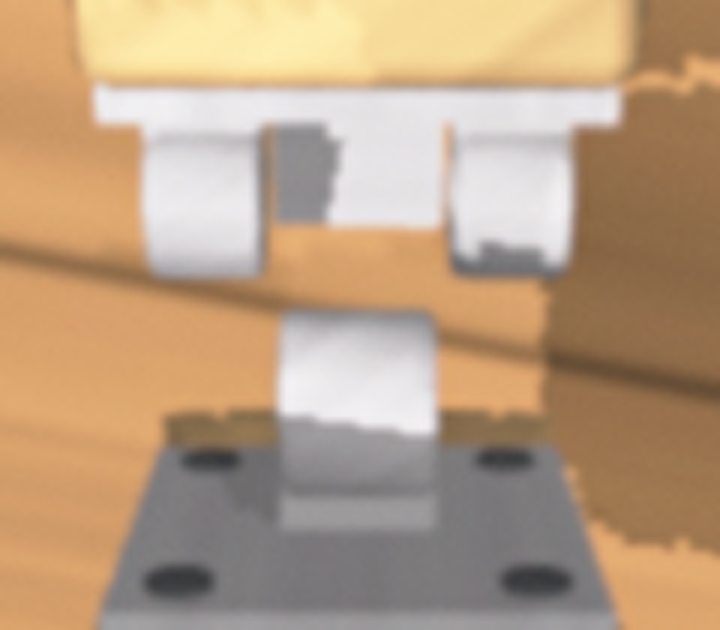

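The gap is centred on the heel knuckle, and the fitted offset is dx≈15, dy≈0, dz≈31 mm. I'll lower, go forward, then check again just above the goal.

Call:
{"api": "play_rows", "payload": {"deltas": "35 0 0 5 0; 35 0 0 13 0; 35 0 0 21 0; 35 0 0 26 0; 35 2 0 27 0; 35 5 0 27 0; 35 8 0 27 0; 35 11 0 27 0; 35 13 0 27 0; 35 14 0 27 0"}}

```text
clock: 12.3
tcp_pos: [0.5226, -0.2428, 0.1573]
eef_rot: [3.141, -0.0, 0.2]
force: [-0.1, -0.0, -3.2]
finger_gap: 0.046
```

Call:
{"api": "play_rows", "payload": {"deltas": "35 0.5 0 0.5 0; 35 0.5 0 1 0; 35 0.5 0 1.5 0; 35 0.5 0 2 0; 35 0.5 0 2 0; 35 0.5 0 2 0; 35 0.5 0 2 0; 35 0.5 0 2 0; 35 0.5 0 2 0; 35 0.5 0 2 0"}}

```text
clock: 13.3
tcp_pos: [0.5228, -0.2428, 0.1551]
eef_rot: [-3.142, -0.0, 0.2]
force: [0.6, 0.0, -2.8]
finger_gap: 0.0456
```

```bash
python3 go.py 523.3 -242.6 153.5 11.4;python3 look.py a2
```

```text
13.3 [ 0.52282428 -0.24277326  0.15514543] [-3.14157955e+00 -3.79758489e-05  1.99797910e-01] [ 0.6  0.  -2.8] 0.04556810851565902 
 tx ty tz turn 0.5 -0.08 1.65 0.05
pred jack hole in tool [40.44966989 -0.35183213 16.14696752]
heel 0 452 (array([39.6 , 14.04]), np.float64(0.62), 452)
jack -16 382 (array([39.74, 16.17]), np.float64(0.57), 382)
jack 16 393 (array([39.6 , 16.11]), np.float64(0.61), 393)
y hist jack/heel barrel tops (array([-22., -21., -20., -19., -18., -17., -16., -15., -14., -13., -12.,
       -11., -10.,  -7.,  -6.,  -5.,  -4.,  -3.,  -2.,  -1.,  -0.,   1.,
         2.,   3.,   4.,   5.,   6.,   7.,  10.,  11.,  12.,  13.,  14.,
        15.,  16.,  17.,  18.,  19.,  20.,  21.,  22.]), array([26, 41, 43, 45, 40, 42, 40, 39, 43, 43, 41, 45,  4, 29, 35, 46, 43,
       41, 42, 44, 32, 30, 43, 44, 40, 44, 42,  5, 45, 44, 45, 42, 43, 40,
       45, 35, 41, 43, 44, 41,  1]))
324 186
```

View pics/a2c.png

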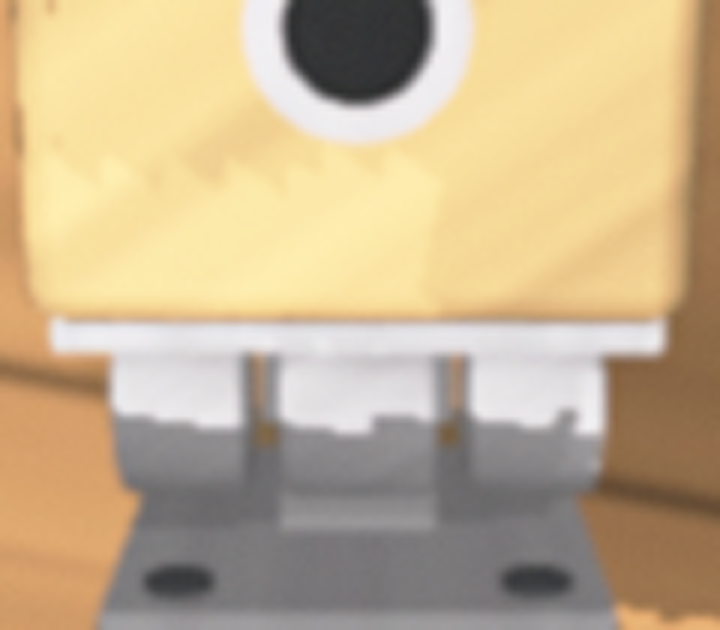

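The heel knuckle sits centred between the two. The x difference is under 0.1 mm, and it's still about 2.1 mm high, so I'll lower by that.

Call:
{"api": "play_rows", "payload": {"deltas": "35 0 0 0.4 0; 35 0 0 0.8 0; 35 0 0 1.2 0; 35 0 0 1.6 0; 35 0 0 2 0; 35 0 0 2 0; 35 0 0 2 0; 35 0 0 2 0; 35 0 0 2 0; 35 0 0 2 0"}}

```text
clock: 14.35
tcp_pos: [0.5228, -0.2428, 0.1532]
eef_rot: [3.142, 0.0, 0.2]
force: [0.2, 0.3, -2.5]
finger_gap: 0.0457
```

```bash
python3 go.py 523.3 -242.6 153.5 11.4;python3 look.py a3
python3 - <<'E'
import numpy as np
L=np.load('pics/L.npy')
# same-height comparison: barrel tops vs x
for y in (-16,0,16):
    m=(abs(L[...,1]-y)<4)&(L[...,0]>33)&(L[...,0]<48)&(L[...,2]>3)&(L[...,2]<14)
    p=L[m];print(y,[np.median(p[abs(p[:,0]-x)<1,2]).round(2) for x in range(34,49,2)])
E
```

```text
14.35 [ 0.52280761 -0.24280131  0.15315525] [3.14156328e+00 9.19219057e-06 1.99771495e-01] [ 0.2  0.3 -2.5] 0.04571747484220163 
 tx ty tz turn 0.52 -0.1 -0.34 0.05
pred jack hole in tool [40.47230414 -0.37771646 14.15487183]
heel 0 435 (array([39.6 , 14.04]), np.float64(0.61), 435)
jack -16 394 (array([39.7 , 14.11]), np.float64(0.64), 394)
jack 16 393 (array([39.73, 14.14]), np.float64(0.63), 393)
y hist jack/heel barrel tops (array([-22., -21., -20., -19., -18., -17., -16., -15., -14., -13., -12.,
       -11.,  -7.,  -6.,  -5.,  -4.,  -3.,  -2.,  -1.,  -0.,   1.,   2.,
         3.,   4.,   5.,   6.,   7.,   9.,  10.,  11.,  12.,  13.,  14.,
        15.,  16.,  17.,  18.,  19.,  20.,  21.]), array([33, 45, 42, 35, 47, 40, 45, 43, 45, 46, 43, 46, 25, 43, 49, 46, 49,
       46, 49, 44, 28, 49, 47, 47, 49, 48,  1,  1, 54, 42, 41, 42, 46, 45,
       44, 45, 44, 44, 39, 34]))
324 186
-16 [np.float64(7.94), np.float64(6.12), np.float64(5.57), np.float64(5.08), np.float64(5.55), np.float64(5.84), np.float64(6.91), np.float64(nan)]
0 [np.float64(8.03), np.float64(6.11), np.float64(5.45), np.float64(5.05), np.float64(5.61), np.float64(5.91), np.float64(6.7), np.float64(nan)]
16 [np.float64(8.07), np.float64(6.28), np.float64(5.58), np.float64(5.18), np.float64(5.23), np.float64(5.84), np.float64(6.87), np.float64(nan)]
  return _methods._mean(a, axis=axis, dtype=dtype,
  ret = ret.dtype.type(ret / rcount)
```

View pics/a3c.png

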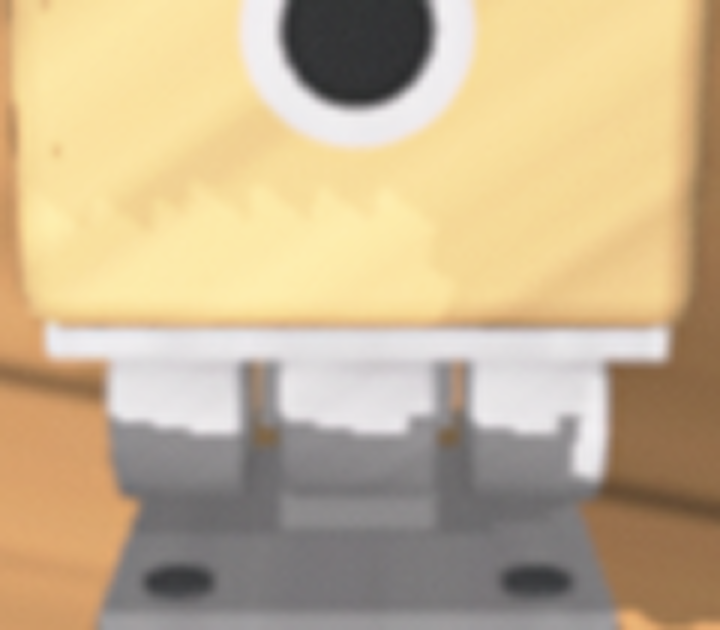

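The barrels now agree within about 0.1 mm in x and z. The gaps on both sides are even, and the force shows only the heel's weight. Handing in.

```bash
python3 -c "
from workcell import env
s=env.read_state();print(abs(s['joint_vel']).max(),s['force'],s['finger_gap']);print(env.sign_off())"
```

```text
0.0018687886424491587 [-0.06624826  0.0901869  -2.46589838] 0.045858697735548605
the job is handed in; nothing more can be done
None
```

The heel half is out of its clip and held upright at the large jack (the one about 175 mm high), its knuckle between the fore half's two. I handed the job in with the gripper still holding it, at about 14.4 s of the 42 s.

**Last checks from the wrist camera:**
- **Hole alignment:** the heel's and jack's knuckle centres agree within about 0.1 mm in x and z.
- **Sideways fit:** the heel knuckle is centred in the gap, with about 3 mm free on each side.
- **Force:** about 2.5 N downward, close to the heel's own weight and the same as while carrying it, so it is not resting on the saddle.
- **Stillness:** the arm was still at hand-in, and the gripper opening held at 46 mm.

**Small disagreements:**
- **Depth bias:** camera depth put the jack's hole about 1 mm low (139 mm rather than 140 mm), so I aligned the two knuckles against each other in the same picture.
- **Tilt:** the heel's top face looked tipped by about 0.7° after lifting. I did not correct or re-measure this.
- **Yaw:** estimates of the jack's angle ranged from 11.0° to 12.2°. I used about 11.4°, and the two jack knuckles agreed with that within 0.15 mm.

I did not take a closing picture of the whole bench. No unexpected force showed up at the end of any move.

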